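Unlock a desiccator with its fork key, break the lid's seal and hold it ajar

ROBOT

A 7-joint arm with a two-finger parallel gripper is mounted at the origin on the work surface. World frame = base frame: x ahead of the robot, y to its left, z up, the work surface at z = 0. Lengths are in m, angles in rad, forces in N, time in s.
With the tool pointing down it reaches from about 0.4 to 0.75 m from the base axis. Payload 19.5 kg.
Tool frame: the origin (TCP) lies between the finger pads; the fingertips stand tcp_to_tips ahead of it and the grasp point (between the pads) lies 3 mm ahead of it (tcp_to_tips is the distance from the TCP to the fingertips, in m); z points along the fingers, y is the line along which they close (so a half turn about z gives the same grasp; the last joint's range is limited). The gripper opens to 85 mm and grips with 20 to 120 N. Pads are 22 mm wide; open, the fingers measure 114 mm over their backs; the gripper's body (76 mm by 85 mm) begins 54 mm behind the grasp point. The pads swing forward as they close: fully open they stand 13 mm farther back than shut.
Start: joints at [-1.276, 0.707, -0.028, 1.485, 0.022, 0.951, -0.075], TCP at [0.19, 0.543, 0.253] pointing down, gripper open.
Joint ranges: [-2.71, 2.71], [-0.32, 2.16], [-1.57, 1.52], [0, 2.45], [-1.46, 4.6], [0, 2.02], [-2.83, 2.83]. Speed limits (rad/s): [1.89, 1.89, 2.57, 2.57, 3.01, 3.01, 3.01].

INTERFACE

Orientations are given as [roll, pitch, yaw] about the fixed x, y, z axes, in that order (R = Rz(yaw) Ry(pitch) Rx(roll)).
In Python, from plant import * gives the robot as it stands.
- The arm moves only by the tool drive_tool, never from a script. Its argument "series" is a list of rows, each a list of 2 entries, a list of its own where there are three numbers: the shift along the tool's x, y, z in m, then the turn about the tool's z in rad. A call has 1 to 5 rows; each row is the pose to reach, as a shift and turn from the pose commanded when the call began, along the tool's axes at that moment; what a row does not reach only later rows make up. A row lasts 1/10 s, in which the tool goes at most 50 mm and 8.59 degrees, less where a joint would pass 70% of its speed; a pose out of reach is approached as far as the arm can. A call with a gripper value outside its range is refused whole. "hand" is the opening, from 0 (shut) to 1 (fully open), set as the call begins (left out, the last holds). The fingers move at their own pace and stop on an object; the grip force is fixed at half the most. Time passes only in rows, so rows that repeat a pose let the fingers close. It gives the time, the measured TCP pose, the force, the opening and the grip force at its end, in the units of the state.
- observe(): the state, without advancing time (a new reading comes with each control period).
- capture(name): name is "scene" or "side" or "wrist"; returns a dict with "img" (480x640x3 uint8, blue, green, red), "fov_y" (degrees; the focal length in pixels is half the picture's height over the tangent of half this angle, whatever the lens; pixels are square), "cx", "cy" (the principal point, pixels), "xyz" and "rotation" of the camera in the world. Camera axes: x right, y down, z forward; pixel columns grow to the right and rows downward; lengths in m; the calibration is good to about 2 mm. The wrist camera is an equidistant fisheye: a pixel r from the principal point sees the ray r / f radians off the axis. A picture is of the moment at which its call begins. There is no depth.
- finish_job(): hands the job in; it is judged then, once.
The state is a dict: "t": time; "joint_pos": joint angles; "dq": joint speeds; "effort": joint torques, N m; "tcp_pos": TCP position; "tool_rot": TCP orientation; "contact_force": force on the tool from outside, world axes, zero at the start; "moment": the same for the moment, N m; "gripper_width": opening from 0.0 (shut) to 1.0 (fully open); "finger_force": force on a finger pad.
Only numpy, scipy, OpenCV 4.12 (cv2) and the standard library are available. Lean on these libraries where they do the work, as an engineer would, in place of code of your own. Each camera call takes 0.05 s, during which the arm holds its last target. There are 200 camera calls.

TASK

Use the fork key to turn the screw at the front of the desiccator anticlockwise about a quarter turn, so that its dog is well clear of the lid; turn it with the key, not with the fingers, then stand the key upright on the bench again. Then take the lid by its bar handle, pull it free of its tacky seal and hold it open by about 25 mm at the handle, at no time wider than 40 mm, and finish still holding it there without letting go. Leave the other things on the bench where they are.

Things in the scene. Friction and masses are not known exactly. Their poses are not given: they have to be found in the camera images.
- desiccator: White box fixed to the bench, 220 mm (x) by 200 mm (y), rim 80 mm high, z up. Origin: centre of its underside. Its -x face is the front, roughly towards the robot; a lug, 46 by 46 mm, sticks out from the middle of the front; the screw sits on the lug's top, 91.5 mm high.
- lid: Aluminium lid, 220 by 200 by 10 mm, closed top 90.5 mm above the bench. Origin: middle of the hinge line on the box's rear (+x) rim, 80.5 mm high; closed, axes as the desiccator's. A tacky seal pulls it shut: lifting at the handle takes a peak of about 15 N in the first 3 mm, which fades to about 3 N from 10 mm up (1 N more or less with the lid's weight); let go, it closes.
- lid_handle (a point): Middle of the lid's handle: a dark round bar 11 mm thick, 90 mm long along y, on two posts at its ends. Bar axis 165 mm in front of the hinge line (55 mm behind the lid's front edge) and, when closed, 124.5 mm above the bench, 34 mm above the lid's top. Moves with the lid; axes as the lid's.
- lid_hinge (a point): Middle of the hinge line (along y), same point as the lid's origin: 110 mm behind the desiccator's centre, 80.5 mm above the bench.
- lid_angle (a joint): Angle of the lid in rad: 0 closed, grows as its front edge rises; at 0.15 the handle is 25 mm up, at 0.24 40 mm. A stop ends it at 0.29.
- screw: Captive screw on the lug, upright axis 24 mm in front of the lid's front edge: steel flange 40 mm across, its top 98 mm above the bench, and a dark dog, 10 mm wide, that reaches 34 mm from the axis along the screw's +x, at first over the lid's front edge, where it blocks the lid. Origin: on the axis, 92 mm above the bench, z up. Axes turn with it.
- screw_head (a point): Top of the screw's head, on its axis, 112 mm above the bench: a flat upright tab standing on the flange, 24 mm long along the screw's x, 5 mm thick along y, 14 mm high. Axes as the screw's.
- screw_turn (a joint): Turn of the screw in rad: 0 = dog straight back over the lid, tab along the desiccator's x; grows anticlockwise seen from above. Stiff (friction 0.12 N m), stays where left; the dog clears the lid beyond about 1.0; stop at 1.65.
- key: Loose fork key standing upright on two steel prongs, 106 mm tall, about 160 g, z up. Origin: centre of its underside between the prong tips. Prongs run along its x (34 mm long, 8 mm thick each); the slot between them, 11 mm wide, 18 mm deep, open at both ends, goes over the screw's tab, either way round, with 3 mm play each side (the tab lags the key by up to 0.25 rad).
- key_grip (a point): Middle of the key's flat wooden grip, 87 mm above its prong tips: 44 mm along x, 14 mm thick along y, from 68 to 106 mm above the prong tips. Axes as the key's.
- jar: Bystander: small closed jar, 54 mm across, 75 mm tall. Origin: centre of its underside.
- tin: Bystander: flat round aluminium tin, 64 mm across, 28 mm high. Origin: centre of its underside.
- loupe: Bystander: black loupe, 52 mm across, 42 mm high. Origin: centre of its underside.
- evidence_box: Bystander: cardboard box, 100 by 70 by 50 mm. Origin: centre of its underside.
- pin_tray: Bystander: shallow steel tray, 90 by 120 by 22 mm. Origin: centre of its underside.
- mug: Bystander: white mug, 80 mm across, 90 mm tall. Origin: centre of its underside.
Things that resemble listed ones, but are neither listed nor needed, are in the scene too. What is shaped like the key but red is not meant.

How it is judged:
On the way, in this order (a step that is already met when the one before it is completed fails the run):
1. the screw is turned so that its dog is well clear of the lid (beyond 1.2 rad) (value of joint screw_turn above 1.2 rad), for 0.2 s.
2. the key stands upright on the bench, let go (height (world z) of key below 0.012 m and angle between key's own z axis and vertical below 0.15 rad and linear speed of key below 0.03 m/s and contact force between the fingers and key below 0.1 N), for 0.2 s.
3. the fingers have broken the lid free of its seal (handle 13 mm up or more) (value of joint lid_angle above 0.08 rad and contact force between the fingers and lid above 0.5 N), for 0.2 s.
At the end, for the whole second after the job is handed in: The fingers hold the lid still with the handle 15 to 34 mm above its closed height (lid angle 0.09 to 0.21 rad), nothing else propping it; the screw is turned beyond 1.2 rad; the key stands upright on the bench, not touched (all of step 2 and value of joint lid_angle between 0.09 and 0.21 rad and velocity of joint lid_angle between -0.05 and 0.05 rad/s and contact force between the fingers and lid above 0.5 N and contact force between key and lid below 0.1 N and value of joint screw_turn above 1.2 rad); the arm keeps its last pose, push and grip.
It fails at once if the lid is opened wider than about 40 mm at the handle (0.25 rad) (value of joint lid_angle above 0.25 rad).
It fails at once if the screw is turned with the fingers instead of the key (contact force between the fingers and screw above 2 N).
It fails at once if another thing on the bench is shifted by more than 30 mm (distance of any of jar, tin, loupe, evidence_box, pin_tray, mug from where it was at the start of the episode above 0.03 m).
It also fails if it takes over 58 s, if anything falls off the work surface, if the arm or the gripper's body presses on something with over 40 N, if the wrist force passes 120 N, or if a joint passes its speed limit or range.

## Working session

There is one attempt and no reset: what is moved stays moved. The work goes in short steps, Python scripts to look and compute and a tool call to move; the robot and the scene stay as the last step left them, time stands still between calls to the robot, and variables do not carry over. Pictures are saved under pics/ and viewed, at most 13 in all, crops included, and the job is handed in when it is done.

Besides the shell and the picture viewer there is one more tool, called after ">>>" as name(argument=value, ...), one argument or row to a line, values as JSON. drive_tool: Moves the arm, as the interface text tells. Its arguments: {"type":"object","properties":{"series":{"type":"array"},"hand":{"type":"number"}},"required":["series"]}

```bash
ls; mkdir -p pics
python3 - <<'E'
from plant import *
import cv2, numpy as np
s=observe(); print(s)
for n in ("scene","side"):
    c=capture(n); cv2.imwrite(f"pics/{n}0.png",c["img"]); print(n,c["fov_y"],c["cx"],c["cy"],c["xyz"],c["rotation"])
E
```

```text
pics
{'t': 0.0, 'joint_pos': array([-1.27567507,  0.70711416, -0.02763295,  1.48496565,  0.02199402,
        0.95088093, -0.07548383]), 'dq': array([-0.0005583 ,  0.00019002,  0.00016076,  0.00120294,  0.00060051,
       -0.00077315,  0.00015323]), 'effort': array([ 1.21754074e-04, -8.83226109e+01,  1.23472933e+00, -2.36150122e+01,
        1.68885011e-02,  6.68182925e-03,  7.13096270e-06]), 'tcp_pos': array([0.18994838, 0.54248448, 0.25282874]), 'tool_rot': array([-3.14052671e+00,  1.76511251e-05,  2.80479575e+00]), 'contact_force': array([0.38862849, 0.06378161, 0.14532413]), 'moment': array([-0.00866457,  0.05928824, -0.01258212]), 'finger_force': 0.0, 'gripper_width': 1.0011079883519793}
scene 54.77854207808468 316.2723219852107 239.93703150469716 [ 1.02561246 -0.80792571  0.85926469] [-2.22709355  0.01062567  0.46419558]
side 48.08052903828983 321.9205881762981 231.49542677360066 [-0.04987937 -0.74421406  0.78246481] [-2.16995597  0.02004664 -0.65922483]
```

View pics/scene0.png

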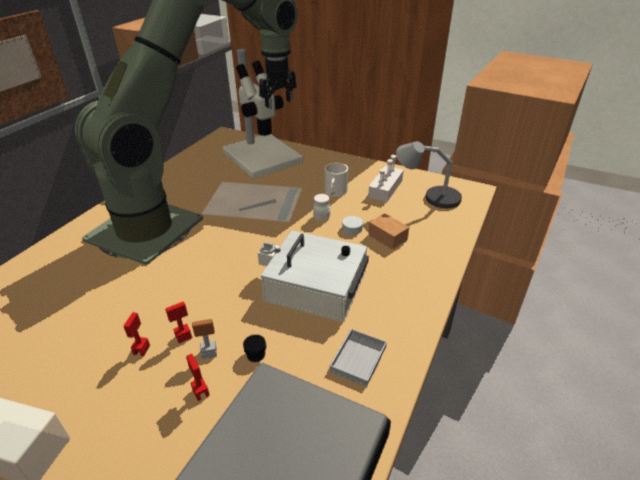

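View pics/side0.png

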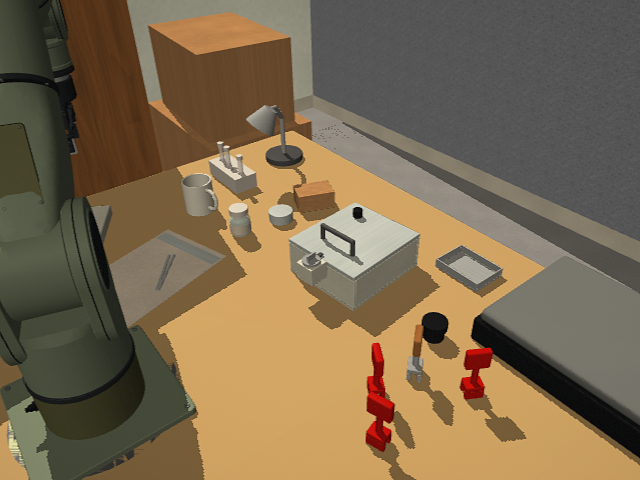

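Scene: the wood-gripped steel key is at about (205,337), and three red look-alikes stand at (136,335), (180,322) and (197,378). In the side view the key is at (416,353), with red ones at (377,370), (379,420) and (476,373). Only the wood and steel one fits the description, since red is excluded. The desiccator is at (315,272) in scene and (355,255) in side. The next step is enlarged crops.

```bash
cat > h.py <<'E'
import cv2, numpy as np, pickle
from scipy.spatial.transform import Rotation as R
from scipy.optimize import least_squares
def cam(c):
    return dict(f=240/np.tan(np.radians(c["fov_y"]/2)),c=np.array([c["cx"],c["cy"]]),p=np.array(c["xyz"]),R=R.from_euler("xyz",c["rotation"]).as_matrix())
def proj(k,P,fish=False):
    v=(np.atleast_2d(P)-k["p"])@k["R"]
    if fish:
        r=np.hypot(v[:,0],v[:,1]); th=np.arctan2(r,v[:,2]); return k["c"]+k["f"]*(th/np.maximum(r,1e-9))[:,None]*v[:,:2]
    return k["c"]+k["f"]*v[:,:2]/v[:,2:]
def ray(k,uv,fish=False):
    d=(np.array(uv)-k["c"])/k["f"]
    if fish:
        th=np.hypot(*d); v=np.r_[d/max(th,1e-9)*np.sin(th),np.cos(th)]
    else: v=np.r_[d,1]
    return k["R"]@v
def atz(k,uv,z,fish=False):
    d=ray(k,uv,fish); return k["p"]+d*(z-k["p"][2])/d[2]
def T(x,y,yaw,P):
    c,s=np.cos(yaw),np.sin(yaw); P=np.atleast_2d(P); return np.c_[x+c*P[:,0]-s*P[:,1],y+s*P[:,0]+c*P[:,1],P[:,2]]
E
python3 - <<'E'
from h import *
from plant import *
ks={}
for n in("scene","side"):
    c=capture(n); ks[n]=(cam(c),c["img"])
pickle.dump(ks,open("ks.pkl","wb"))
def crop(n,x,y,w,h,s): return cv2.resize(ks[n][1][y:y+h,x:x+w],None,fx=s,fy=s,interpolation=cv2.INTER_CUBIC)
a=np.hstack([crop("scene",250,225,130,100,3),crop("side",280,195,150,115,2.608)[:300,:391]])
b=np.hstack([crop("scene",165,300,65,50,6),crop("side",390,310,65,50,6)])
b2=np.hstack([crop("scene",185,312,39,50,6),crop("side",398,315,39,70,6)[:300]])
w=max(a.shape[1],1); print(a.shape,b2.shape)
o=np.zeros((600,w,3),np.uint8); o[:300]=a; o[300:,:b2.shape[1]]=b2
cv2.imwrite("pics/crop1.png",o)
print("key scene base",atz(ks["scene"][0],(208,352),0),"grip",atz(ks["scene"][0],(204,328),.09),"side base",atz(ks["side"][0],(415,376),0))
print("handle",atz(ks["scene"][0],(297,248),.1245),atz(ks["side"][0],(338,236),.1245))
E
```

```text
(300, 781, 3) (300, 468, 3)
key scene base [ 0.48250682 -0.30486194  0.        ] grip [ 0.49121201 -0.30815894  0.09      ] side base [ 0.48294494 -0.31110954  0.        ]
handle [ 0.56239853 -0.0097248   0.1245    ] [ 0.54606766 -0.00977833  0.1245    ]
```

View pics/crop1.png

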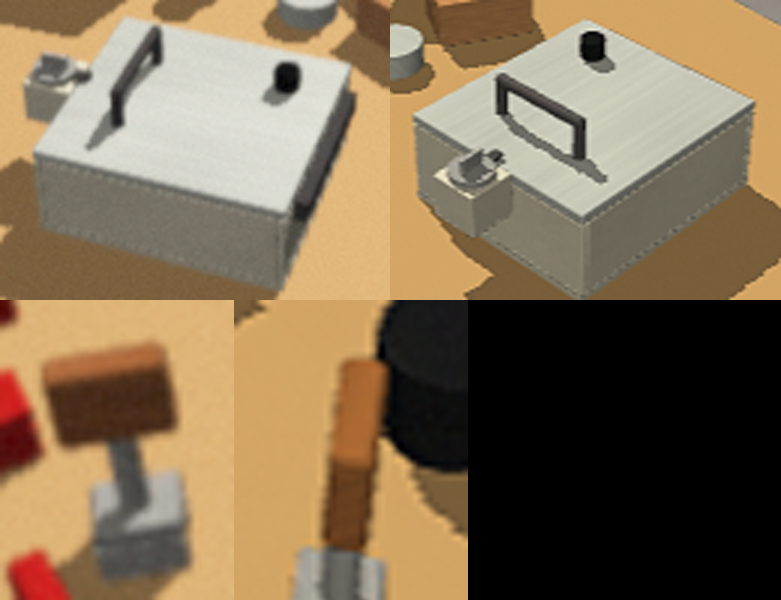

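The crop confirms the key: wooden grip, steel fork, at (205,337) in scene and (416,353) in side. The lid, handle, screw tab and dog are clear too. Next I fit the poses from these corners.

Run:
```python
from h import *
ks=pickle.load(open("ks.pkl","rb")); A,B=ks["scene"][0],ks["side"][0]
def fit(PA,uA,PB,uB,x0):
    f=lambda q:np.r_[(proj(A,T(*q,PA))-uA).ravel(),(proj(B,T(*q,PB))-uB).ravel()]
    r=least_squares(f,x0,loss="soft_l1"); print(r.x.round(4),np.degrees(r.x[2]).round(1),f(r.x).reshape(-1,2).round(1).tolist()); return r.x
h=.0905
P=np.array([[-110,-100,90.5],[110,-100,90.5],[110,100,90.5],[-110,100,90.5],[-55,43,124.5],[-55,-43,124.5]])/1000
uA=[(262.3,276.7),(344.3,295.7),(366.7,246.7),(290.7,231),(302.3,236),(289,256)]
uB=[(353.6,277.4),(418.8,234.5),(356.3,203.4),(289.2,240.2),(322,226),(352,241.8)]
b=fit(P,uA,P,uB,[.6,0,0])
print("handle",T(*b,[-.055,0,.1245]),"screw",T(*b,[-.134,0,.112]))
K=lambda *l:np.array([[.022*a,.007*c,z] for a,c,z in l])
k=fit(K((-1,1,.106),(1,1,.106),(1,-1,.106),(-1,-1,.106),(-1,-1,.068),(1,-1,.068)),[(192.5,321.5),(211.7,319.2),(212.8,323.2),(192.7,325.7),(195,336.5),(214.3,333.7)],
 K((1,1,.106),(1,-1,.106),(-1,-1,.106),(-1,1,.106),(-1,1,.068),(-1,-1,.068)),[(416.2,325),(423.2,325.5),(421.5,343),(414,341.3),(413.2,355.8),(420.2,356.3)],[.485,-.308,.8])
# bystanders rough
for n,u,v,z in [("redL",136,351,0),("redM",182,338,0),("redF",201,396,0),("loupe",255,340,.042)]: print(n,atz(A,(u,v),z).round(3))
```

```text
[0.6066 0.0041 0.1109] 6.4 [[-2.7, -1.8], [-0.1, 0.2], [0.1, -0.6], [0.0, -1.2], [-1.2, -0.3], [-0.7, -0.7], [0.5, 0.5], [2.1, -0.9], [-0.5, -1.7], [-0.3, -2.0], [1.9, -0.3], [0.4, -0.3]]
handle [[ 0.55197626 -0.00200512  0.1245    ]] screw [[ 0.47346145 -0.01074724  0.112     ]]
[ 0.4867 -0.3061  0.68  ] 39.0 [[-1.1, -0.5], [0.2, -1.5], [-0.7, -0.8], [-1.3, 0.1], [-0.5, 1.0], [0.4, 0.3], [0.0, -2.2], [1.0, -1.5], [0.7, -1.2], [-0.1, -0.7], [-0.9, 0.2], [0.2, 1.0]]
redL [ 0.33  -0.377  0.   ]
redM [ 0.401 -0.298  0.   ]
redF [ 0.541 -0.406  0.   ]
loupe [ 0.584 -0.255  0.042]
```

```bash
cat >> h.py <<'E'
def go(s,*wps):
    "print tool-frame shift+turn from present pose to each waypoint x,y,z,yaw"
    M=R.from_euler("xyz",s["tool_rot"]); y0=s["tool_rot"][2]
    for x,y,z,yaw in wps:
        d=M.inv().apply(np.array([x,y,z])-s["tcp_pos"]); t=-((yaw-y0+np.pi)%(2*np.pi)-np.pi)
        print((x,y,z,round(yaw,3)),"->",d.round(4).tolist(),round(t,3))
E
python3 - <<'E'
from h import *
import plant
from plant import *
print([ (n,getattr(plant,n)) for n in dir(plant) if 'tip' in n.lower()])
ks=pickle.load(open("ks.pkl","rb")); A,B=ks["scene"][0],ks["side"][0]
print("scope base",atz(A,(262,155),.02),"mug",atz(A,(336,170),.09),"lamp",atz(A,(410,152),.25))
go(observe(),(.36,.37,.253,2.3),(.47,.15,.253,1.8),(.49,-.1,.253,1.2),(.4867,-.3061,.2,.68))
E
```

```text
[('tcp_to_tips', 0.022)]
scope base [0.09526421 0.55656713 0.02      ] mug [0.45763286 0.45726679 0.09      ] lamp [0.72223038 0.37970847 0.25      ]
(0.36, 0.37, 0.253, 2.3) -> [-0.2175, -0.1067, 0.0001] 0.505
(0.47, 0.15, 0.253, 1.8) -> [-0.394, -0.2779, 0.0002] 1.005
(0.49, -0.1, 0.253, 1.2) -> [-0.4956, -0.5073, 0.0003] 1.605
(0.4867, -0.3061, 0.2, 0.68) -> [-0.5606, -0.7029, 0.0535] 2.125
```

>>> drive_tool(
  series=[
    [[-0.044,-0.021,0],0.14],
    [[-0.088,-0.042,0],0.28],
    [[-0.132,-0.064,0],0.42],
    [[-0.176,-0.085,0],0.5],
    [[-0.218,-0.107,0],0.505],
  ],
  hand=0.6,
)

```text
t: 0.7
tcp_pos: [0.3615, 0.3681, 0.2533]
tool_rot: [3.142, 0.0, 2.297]
contact_force: [0.4, 0.7, -0.0]
gripper_width: 0.604
finger_force: 0.0
```

Run:
```python
from h import *
from plant import *
s=observe();print(s["t"],s["tcp_pos"],s["tool_rot"],s["joint_pos"].round(2))
go(s,(.47,.15,.253,1.8),(.49,-.1,.253,1.2),(.4867,-.3061,.2,.68))
```

```text
0.7 [0.36152158 0.36813299 0.25329387] [3.14154625e+00 2.84761386e-04 2.29664281e+00] [-0.9   0.62  0.08  1.7  -0.07  0.82 -0.06]
(0.47, 0.15, 0.253, 1.8) -> [-0.2352, -0.0637, 0.0004] 0.497
(0.49, -0.1, 0.253, 1.2) -> [-0.4354, -0.2146, 0.0004] 1.097
(0.4867, -0.3061, 0.2, 0.68) -> [-0.5874, -0.3539, 0.0534] 1.617
```

>>> drive_tool(
  series=[
    [[-0.047,-0.013,0],0.11],
    [[-0.094,-0.026,0],0.22],
    [[-0.141,-0.04,0],0.34],
    [[-0.188,-0.055,0],0.46],
    [[-0.233,-0.075,0],0.58],
  ],
)

```text
t: 1.2
tcp_pos: [0.4604, 0.1441, 0.2533]
tool_rot: [3.141, 0.0, 1.715]
contact_force: [0.1, 0.2, -0.0]
gripper_width: 0.603
finger_force: 0.0
```

Run:
```python
from h import *
from plant import *
s=observe();print(s["tcp_pos"],s["tool_rot"])
go(s,(.49,-.1,.253,1.2),(.4867,-.3061,.2,.68))
```

```text
[0.46038201 0.14407725 0.25330143] [3.14124057e+00 7.58816455e-05 1.71502516e+00]
(0.49, -0.1, 0.253, 1.2) -> [-0.2458, -0.0058, 0.0003] 0.515
(0.4867, -0.3061, 0.2, 0.68) -> [-0.4493, -0.0387, 0.0533] 1.035
```

>>> drive_tool(
  series=[
    [[-0.049,-0.002,0],0.12],
    [[-0.098,-0.003,0],0.24],
    [[-0.147,-0.005,0],0.36],
    [[-0.196,-0.007,0],0.48],
    [[-0.246,-0.01,0],0.6],
  ],
)

```text
t: 1.7
tcp_pos: [0.4862, -0.1006, 0.2534]
tool_rot: [3.141, -0.0, 1.115]
contact_force: [0.3, 1.1, 0.4]
gripper_width: 0.601
finger_force: 0.0
```

Run:
```python
from h import *
from plant import *
s=observe();print(s["tcp_pos"],s["tool_rot"])
go(s,(.4867,-.3061,.2,.68))
```

```text
[ 0.4862315  -0.10061828  0.25337822] [ 3.14145948e+00 -1.92761789e-04  1.11525625e+00]
(0.4867, -0.3061, 0.2, 0.68) -> [-0.1843, 0.0908, 0.0534] 0.435
```

>>> drive_tool(
  series=[
    [[-0.043,0.021,0.005],0.11],
    [[-0.086,0.042,0.01],0.22],
    [[-0.129,0.064,0.02],0.33],
    [[-0.165,0.081,0.035],0.435],
    [[-0.184,0.091,0.053],0.435],
  ],
)

```text
t: 2.2
tcp_pos: [0.4871, -0.3075, 0.1998]
tool_rot: [3.14, 0.001, 0.678]
contact_force: [1.0, 1.0, 0.4]
gripper_width: 0.598
finger_force: 0.0
```

Run:
```python
from h import *
from plant import *
s=observe();print(s["tcp_pos"],s["tool_rot"])
c=capture("wrist");k=cam(c);print(k["f"],c["xyz"],c["rotation"])
ks=pickle.load(open("ks.pkl","rb"));ks["w1"]=(k,c["img"]);pickle.dump(ks,open("ks.pkl","wb"))
q=proj(k,T(.4867,-.3061,.68,[[a*.022,b*.007,.106] for a,b in((-1,1),(1,1),(1,-1),(-1,-1))]),True);print(q.round(1))
cx,cy=q.mean(0).astype(int)
s=c["img"]; x0,y0=max(cx-100,0),max(cy-75,0)
o=cv2.resize(s[y0:y0+150,x0:x0+200],(800,600),interpolation=cv2.INTER_CUBIC);print(x0,y0)
cv2.imwrite("pics/w1.png",o)
```

```text
[ 0.48712997 -0.30748802  0.19981395] [3.14026312e+00 1.13170718e-03 6.78063655e-01]
371.64829954431775 [ 0.55016821 -0.25690869  0.31991484] [ 2.81924709e+00 -1.78382067e-03 -8.91668296e-01]
[[300.6 287.1]
 [299.6 220.2]
 [323.1 220.2]
 [322.6 287.1]]
211 178
```

View pics/w1.png

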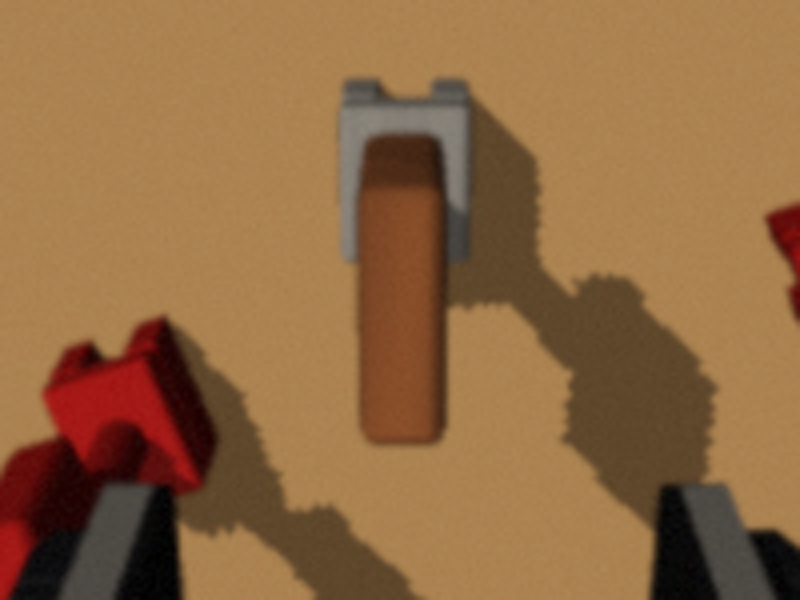

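Wrist crop: the wooden grip's top spans crop (360–445, 187–443). It is aligned with the tool and within 2 mm of the fit. The red key at lower left is clear of the finger.

>>> drive_tool(
  series=[
    [[-0.002,-0.001,0.03],0],
    [[-0.002,-0.001,0.06],0],
    [[-0.002,-0.001,0.09],0],
    [[-0.002,-0.001,0.11],0],
    [[-0.002,-0.001,0.11],0],
  ],
  hand=0.5,
)

```text
t: 2.75
tcp_pos: [0.4849, -0.3039, 0.0882]
tool_rot: [-3.138, 0.001, 0.685]
contact_force: [-0.1, 0.5, 1.2]
gripper_width: 0.501
finger_force: 0.0
```

>>> drive_tool(
  series=[
    [[0,0,0],0],
    [[0,0,0],0],
    [[0,0,0],0],
    [[0,0,0],0],
    [[0,0,0],0],
  ],
  hand=0,
)

```text
t: 3.25
tcp_pos: [0.4863, -0.3049, 0.0916]
tool_rot: [3.14, -0.001, 0.685]
contact_force: [-0.7, -0.3, 8.8]
gripper_width: 0.157
finger_force: 59.3
```

>>> drive_tool(
  series=[
    [[0,0,-0.01],0],
    [[0,0,-0.03],0],
    [[0,0,-0.06],0],
    [[0,0,-0.1],0],
    [[0,0,-0.14],0],
  ],
)

```text
t: 3.75
tcp_pos: [0.4854, -0.3044, 0.2327]
tool_rot: [3.141, 0.0, 0.685]
contact_force: [0.7, -0.5, -1.4]
gripper_width: 0.152
finger_force: 58.7
```

Run:
```python
from h import *
from plant import *
s=observe();print(s["tcp_pos"],s["tool_rot"],s["contact_force"],s["gripper_width"])
go(s,(.4735,-.0107,.24,.111))
```

```text
[ 0.48543315 -0.30435833  0.23274621] [3.14140742e+00 2.29186646e-04 6.84563838e-01] [ 0.74972378 -0.52786939 -1.36879264] 0.1517620073689754
(0.4735, -0.0107, 0.24, 0.111) -> [0.1764, -0.235, -0.0073] 0.574
```

>>> drive_tool(
  series=[
    [[0.029,-0.039,-0.002],0.12],
    [[0.058,-0.078,-0.004],0.24],
    [[0.087,-0.116,-0.006],0.36],
    [[0.115,-0.153,-0.008],0.48],
    [[0.14,-0.187,-0.01],0.574],
  ],
)

```text
t: 4.25
tcp_pos: [0.4756, -0.0688, 0.2413]
tool_rot: [-3.141, -0.001, 0.106]
contact_force: [1.0, -0.0, -1.5]
gripper_width: 0.156
finger_force: 59.0
```

>>> drive_tool(
  series=[
    [[0.016,-0.031,0],0],
    [[0.026,-0.05,0],0],
    [[0.029,-0.058,0],0],
    [[0.029,-0.058,0],0],
    [[0.029,-0.058,0],0],
  ],
)

```text
t: 4.75
tcp_pos: [0.498, -0.0114, 0.2407]
tool_rot: [3.141, -0.0, 0.11]
contact_force: [-0.2, -2.0, -0.6]
gripper_width: 0.156
finger_force: 59.1
```

Run:
```python
from h import *
from plant import *
s=observe();print(s["tcp_pos"],s["tool_rot"],s["contact_force"],s["gripper_width"])
go(s,(.4735,-.0107,.24,.111))
ks=pickle.load(open("ks.pkl","rb"));o=[]
for n,z in(("wrist",2),("scene",6),("side",5)):
    c=capture(n);k=cam(c);ks[n+"2"]=(k,c["img"]);f=n=="wrist"
    q=proj(k,[.4735,-.0107,.112 if f else .14],f)[0];print(n,q)
    w,h=(400,300)
    sw,sh=w//z,h//z; x0,y0=[int(max(0,v)) for v in(q[0]-sw/2,q[1]-sh/2)]
    x0=min(x0,640-sw);y0=min(y0,480-sh);print(x0,y0,z)
    o.append(cv2.resize(c["img"][y0:y0+sh,x0:x0+sw],(w,h),interpolation=cv2.INTER_CUBIC))
pickle.dump(ks,open("ks.pkl","wb"))
cv2.imwrite("pics/w2.png",np.vstack([np.hstack(o[:2]),np.hstack([o[2],0*o[2]])]))
```

```text
[ 0.49804947 -0.01141532  0.24071868] [ 3.14120110e+00 -2.27316239e-04  1.09529395e-01] [-0.19932247 -1.98024776 -0.56512632] 0.15648602546837523
(0.4735, -0.0107, 0.24, 0.111) -> [-0.0243, -0.0034, 0.0007] -0.001
wrist [308.93009773 270.57372544]
208 195 2
scene [266.44538796 234.20738716]
233 209 6
side [310.88917956 242.80936126]
270 212 5
```

View pics/w2.png

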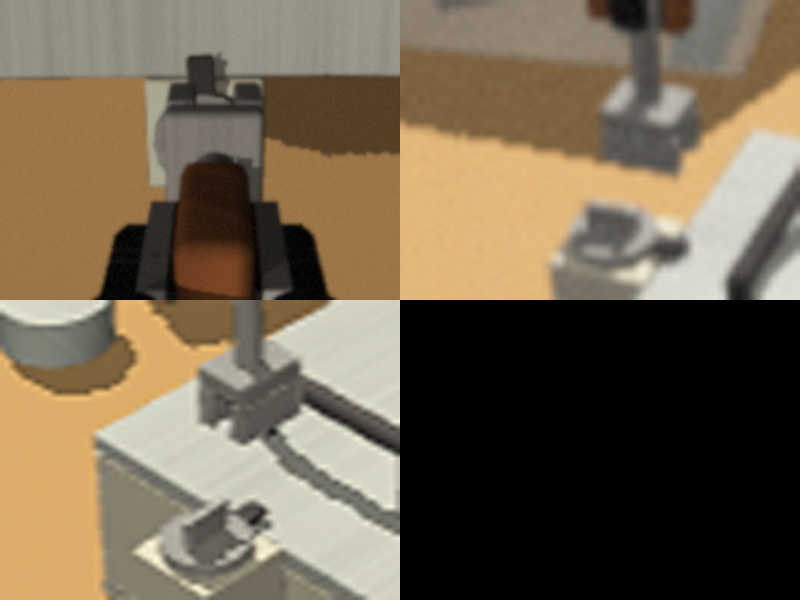

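Wrist: the fork sits over the lug, with the dog at crop (203,65). Scene: the tab top is near crop (614,208). Side: the tab top runs (183,533)–(227,501). The key is 25 mm too far toward +x, so I measure the tab against the key.

Run:
```python
from h import *
ks=pickle.load(open("ks.pkl","rb")); A,B,W=ks["scene"][0],ks["side"][0],ks["wrist2"][0]
print("tab A",atz(A,(268.7,243.8),.112),"B",atz(B,(311,255.4),.112))
print("tab ends A",atz(A,(264.3,243.2),.112),atz(A,(273,244.3),.112),"B",atz(B,(306.6,258.6),.112),atz(B,(315.4,252.2),.112))
for P in([.4735,-.0107,.112],[.498,-.0114,.151]): print(proj(A,P),proj(B,P))
for u in((283,250),(340,250)): print("lug",atz(W,u,.0915,True))
print("dog",atz(W,(310.5,224),.1,True), "lid front edge",atz(W,(230,234),.0905,True),atz(W,(390,234),.0905,True))
# key, grip top sides & prongs in wrist
K=[.498,-.0114,.1095]
for x,y,z in((.017,.0055,0),(.017,-.0055,0),(.017,.0135,.018),(.017,-.0135,.018),(-.017,.0,0)):
    P=T(*K,[x,y,z+.151]);print("key pt",x,y,z,"A",((proj(A,P)-[233,209])*6+[400,0]).round(),"B",((proj(B,P)-[270,212])*5+[0,300]).round(),"W",((proj(W,P,True)-[208,195])*2).round())
```

```text
tab A [ 0.47929938 -0.01296926  0.112     ] B [ 0.46952997 -0.01491329  0.112     ]
tab ends A [ 0.46755163 -0.01581679  0.112     ] [ 0.49055051 -0.0098813   0.112     ] B [ 0.45592618 -0.01795739  0.112     ] [ 0.48335068 -0.01182065  0.112     ]
[[267.25780893 242.72773722]] [[311.31354944 253.73605945]]
[[274.17050576 233.41747663]] [[320.41545494 234.2545554 ]]
lug [0.47973262 0.0103766  0.0915    ]
lug [ 0.4845817  -0.03334419  0.0915    ]
dog [ 0.50514707 -0.0083313   0.1       ] lid front edge [0.48782716 0.05271484 0.0905    ] [ 0.5014453  -0.07037585  0.0905    ]
key pt 0.017 0.0055 0 A [[689. 147.]] B [[272. 390.]] W [[192.  74.]]
key pt 0.017 -0.0055 0 A [[678. 162.]] B [[291. 400.]] W [[230.  74.]]
key pt 0.017 0.0135 0.018 A [[694. 103.]] B [[258. 346.]] W [[161.  93.]]
key pt 0.017 -0.0135 0.018 A [[668. 138.]] B [[304. 371.]] W [[260.  93.]]
key pt -0.017 0.0 0 A [[611. 139.]] B [[222. 428.]] W [[211. 178.]]
```

>>> drive_tool(
  series=[
    [[-0.011,-0.001,0],0],
    [[-0.022,-0.002,0.01],0],
    [[-0.022,-0.002,0.02],0],
    [[-0.022,-0.002,0.03],0],
    [[-0.022,-0.002,0.03],0],
  ],
)

```text
t: 5.4
tcp_pos: [0.4763, -0.0109, 0.2092]
tool_rot: [-3.142, 0.002, 0.11]
contact_force: [-0.0, 0.7, -1.2]
gripper_width: 0.152
finger_force: 59.1
```

Run:
```python
from h import *
from plant import *
s=observe();print(s["tcp_pos"],s["tool_rot"],s["contact_force"])
ks=pickle.load(open("ks.pkl","rb"));o=[]
for n,z in(("wrist",3),("scene",8),("side",8)):
    c=capture(n);k=cam(c);ks[n+"3"]=(k,c["img"]);f=n=="wrist"
    q=proj(k,[.4735,-.0107,.112],f)[0]
    w,h=(400,300)
    sw,sh=w//z,h//z; x0,y0=[int(max(0,v)) for v in(q[0]-sw/2,q[1]-sh/2)]
    x0=min(x0,640-sw);y0=min(y0,480-sh);print(x0,y0,z)
    o.append(cv2.resize(c["img"][y0:y0+sh,x0:x0+sw],(w,h),interpolation=cv2.INTER_CUBIC))
pickle.dump(ks,open("ks.pkl","wb"))
cv2.imwrite("pics/w3.png",np.vstack([np.hstack(o[:2]),np.hstack([o[2],0*o[2]])]))
```

```text
[ 0.47629612 -0.0109075   0.20917379] [-3.14155115e+00  1.50994625e-03  1.10369847e-01] [-0.03181272  0.68665463 -1.22202466]
246 208 3
242 224 8
286 235 8
```

View pics/w3.png

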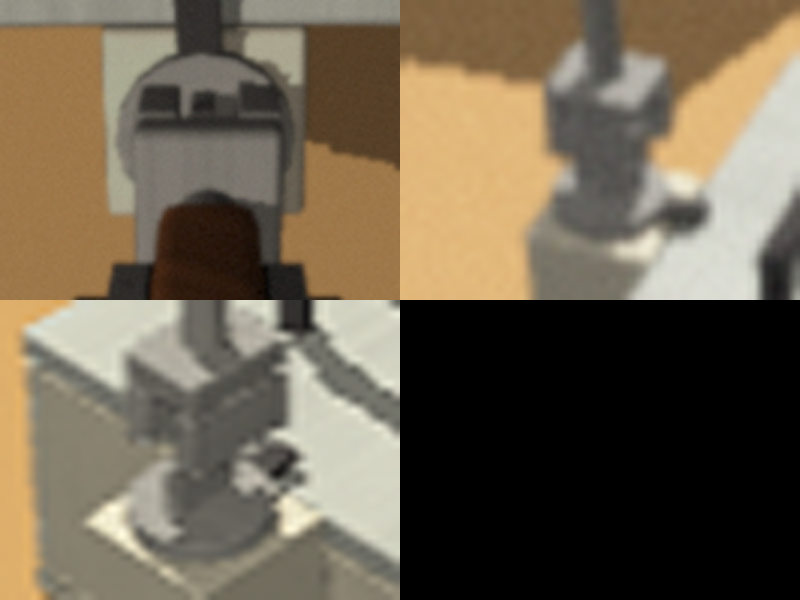

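Wrist: the tab end (crop x 192–217) lies between the prongs (inner edges 180 and 240), about 1 mm to the left of the slot's centre. I shift 1 mm and lower.

>>> drive_tool(
  series=[
    [[0,-0.001,0.003],0],
    [[0,-0.001,0.006],0],
    [[0,-0.001,0.009],0],
    [[0,-0.001,0.012],0],
    [[0,-0.001,0.012],0],
  ],
)

```text
t: 6.05
tcp_pos: [0.476, -0.0097, 0.198]
tool_rot: [3.142, 0.001, 0.111]
contact_force: [0.3, 0.1, -1.0]
gripper_width: 0.154
finger_force: 59.1
```

>>> drive_tool(
  series=[
    [[0,0,0.002],0],
    [[0,0,0.004],0],
    [[0,0,0.006],0],
    [[0,0,0.007],0],
    [[0,0,0.007],0],
  ],
)

```text
t: 6.55
tcp_pos: [0.4761, -0.0098, 0.1912]
tool_rot: [3.141, 0.0, 0.111]
contact_force: [0.2, -0.2, -1.1]
gripper_width: 0.156
finger_force: 59.1
```

>>> drive_tool(
  series=[
    [[0,-0.0003,0],-0.1],
    [[0,-0.0006,0],-0.2],
    [[0,-0.001,0],-0.3],
    [[0,-0.0013,0],-0.4],
    [[0,-0.0015,0],-0.5],
  ],
)

```text
t: 7.05
tcp_pos: [0.4758, -0.0079, 0.1914]
tool_rot: [-3.141, 0.0, 0.615]
contact_force: [-1.5, 3.0, -0.9]
gripper_width: 0.155
finger_force: 59.2
```

>>> drive_tool(
  series=[
    [[0,-0.0003,0],-0.1],
    [[0,-0.0006,0],-0.2],
    [[0,-0.001,0],-0.3],
    [[0,-0.0013,0],-0.4],
    [[0,-0.0015,0],-0.5],
  ],
)

```text
t: 7.55
tcp_pos: [0.4742, -0.0063, 0.1912]
tool_rot: [-3.139, -0.0, 1.115]
contact_force: [-7.2, 4.9, 2.0]
gripper_width: 0.16
finger_force: 59.5
```

>>> drive_tool(
  series=[
    [[0,-0.0003,0],-0.1],
    [[0,-0.0006,0],-0.2],
    [[0,-0.001,0],-0.3],
    [[0,-0.0013,0],-0.4],
    [[0,-0.0015,0],-0.5],
  ],
)

```text
t: 8.05
tcp_pos: [0.4719, -0.0058, 0.191]
tool_rot: [-3.137, -0.001, 1.615]
contact_force: [-10.5, 3.4, 1.8]
gripper_width: 0.155
finger_force: 59.4
```

>>> drive_tool(
  series=[
    [[0,-0.0002,0],-0.06],
    [[0,-0.0003,0],-0.1],
    [[0,-0.0003,0],-0.1],
    [[0,-0.0003,0],-0.1],
    [[0,-0.0003,0],-0.1],
  ],
)

```text
t: 8.55
tcp_pos: [0.4716, -0.0061, 0.1909]
tool_rot: [-3.137, -0.001, 1.711]
contact_force: [-9.1, 1.8, -1.1]
gripper_width: 0.154
finger_force: 59.2
```

Run:
```python
from h import *
from plant import *
s=observe();print(s["tcp_pos"],s["tool_rot"],s["contact_force"],s["moment"])
ks=pickle.load(open("ks.pkl","rb"));o=[]
for n,z in(("wrist",2),("scene",8),("side",8)):
    c=capture(n);k=cam(c);ks[n+"4"]=(k,c["img"]);f=n=="wrist"
    q=proj(k,[.4735,-.0107,.112],f)[0]
    w,h=(400,300)
    sw,sh=w//z,h//z; x0,y0=[int(max(0,v)) for v in(q[0]-sw/2,q[1]-sh/2)]
    x0=min(x0,640-sw);y0=min(y0,480-sh);print(x0,y0,z)
    o.append(cv2.resize(c["img"][y0:y0+sh,x0:x0+sw],(w,h),interpolation=cv2.INTER_CUBIC))
pickle.dump(ks,open("ks.pkl","wb"))
cv2.imwrite("pics/w4.png",np.vstack([np.hstack(o[:2]),np.hstack([o[2],0*o[2]])]))
```

```text
[ 0.47158018 -0.00612137  0.19089192] [-3.13682878e+00 -1.04579287e-03  1.71060072e+00] [-9.14541596  1.83356499 -1.10720869] [ 0.64718052  2.75980535 -0.12203185]
217 197 2
242 224 8
286 235 8
```

View pics/w4.png

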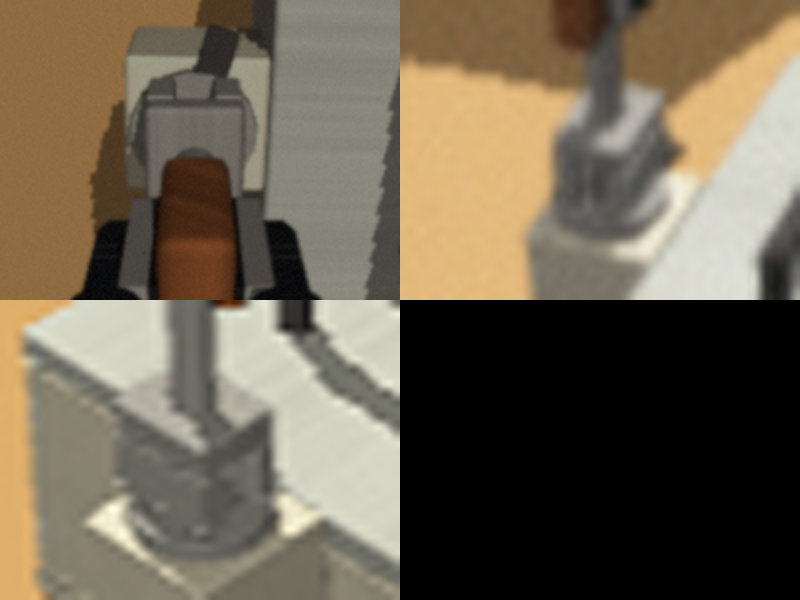

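Wrist: the dog, tip at crop (225,32), points about 16° clockwise of the key's axis, so the screw is at roughly 1.33 rad. I turn a bit more for margin, then back off half the play and lift.

>>> drive_tool(
  series=[
    [[0,-0.0005,0],-0.06],
    [[0,-0.001,0],-0.12],
    [[0,-0.001,0],-0.14],
    [[0,-0.001,0],-0.14],
    [[0,-0.001,0],-0.14],
  ],
)

```text
t: 9.2
tcp_pos: [0.4707, -0.0064, 0.1909]
tool_rot: [-3.137, -0.001, 1.851]
contact_force: [-8.9, 2.1, -1.9]
gripper_width: 0.157
finger_force: 59.1
```

>>> drive_tool(
  series=[
    [[0,0,0],0.1],
    [[0,0,0],0.22],
    [[0,0,0],0.22],
    [[0,0,0],0.22],
  ],
)

```text
t: 9.6
tcp_pos: [0.4725, -0.0065, 0.1913]
tool_rot: [3.142, 0.0, 1.634]
contact_force: [0.2, -0.2, -1.8]
gripper_width: 0.155
finger_force: 59.3
```

>>> drive_tool(
  series=[
    [[0,0,-0.005],0],
    [[0,0,-0.015],0],
    [[0,0,-0.03],0],
    [[0,0,-0.045],0],
    [[0,0,-0.06],0],
  ],
)

```text
t: 10.1
tcp_pos: [0.4725, -0.0066, 0.2528]
tool_rot: [3.141, 0.0, 1.632]
contact_force: [0.6, 0.7, -1.8]
gripper_width: 0.157
finger_force: 59.3
```

Run:
```python
from h import *
from plant import *
s=observe();print(s["tcp_pos"],s["tool_rot"],s["contact_force"],s["moment"],s["joint_pos"])
go(s,(.46,-.2,.24,.9))
ks=pickle.load(open("ks.pkl","rb"));o=[]
for n,z in(("wrist",2),("scene",6),("side",6)):
    c=capture(n);k=cam(c);ks[n+"5"]=(k,c["img"]);f=n=="wrist"
    q=proj(k,[.4735,-.0107,.112 if f else .13],f)[0]
    w,h=(400,300)
    sw,sh=w//z,h//z; x0,y0=[int(max(0,v)) for v in(q[0]-sw/2,q[1]-sh/2)]
    x0=min(x0,640-sw);y0=min(y0,480-sh);print(x0,y0,z)
    o.append(cv2.resize(c["img"][y0:y0+sh,x0:x0+sw],(w,h),interpolation=cv2.INTER_CUBIC))
pickle.dump(ks,open("ks.pkl","wb"))
cv2.imwrite("pics/w5.png",np.vstack([np.hstack(o[:2]),np.hstack([o[2],0*o[2]])]))
```

```text
[ 0.47247881 -0.00661102  0.25277533] [3.14103842e+00 1.89710239e-04 1.63186776e+00] [ 0.56879485  0.71872329 -1.80920412] [ 0.05576901 -0.02043227 -0.00569759] [-0.16439825  0.5680797   0.18838017  1.84861564 -0.15007492  0.73801811
  0.1673556 ]
(0.46, -0.2, 0.24, 0.9) -> [-0.1923, -0.0243, 0.0128] 0.732
215 163 2
233 212 6
278 221 6
```

View pics/w5.png

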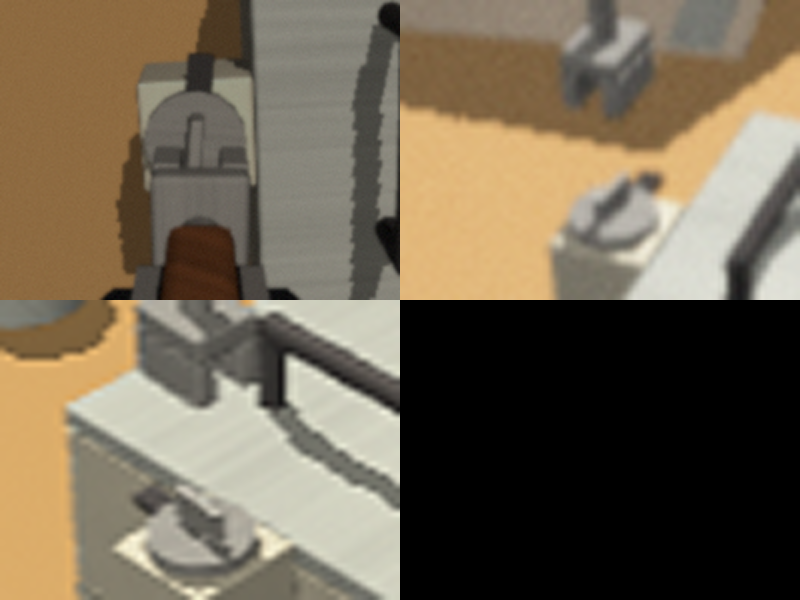

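The key is off and the screw stands at about 1.48 rad, with its dog clear of the lid in all views. Next I set the key down on the free bench near (0.44, -0.18).

>>> drive_tool(
  series=[
    [[-0.04,-0.01,0],0.1],
    [[-0.08,-0.018,0],0.2],
    [[-0.12,-0.025,0],0.3],
    [[-0.15,-0.032,0.02],0.4],
    [[-0.17,-0.04,0.05],0.43],
  ],
)

```text
t: 10.75
tcp_pos: [0.4426, -0.1809, 0.2011]
tool_rot: [3.139, 0.001, 1.196]
contact_force: [1.4, 0.3, -2.8]
gripper_width: 0.154
finger_force: 59.4
```

>>> drive_tool(
  series=[
    [[0,0,0.03],0],
    [[0,0,0.06],0],
    [[0,0,0.085],0],
    [[0,0,0.095],0],
    [[0,0,0.098],0],
  ],
)

```text
t: 11.25
tcp_pos: [0.4424, -0.1786, 0.1026]
tool_rot: [-3.14, 0.0, 1.201]
contact_force: [-0.6, 1.1, -1.3]
gripper_width: 0.153
finger_force: 59.3
```

>>> drive_tool(
  series=[
    [[0,0,0.002],0],
    [[0,0,0.004],0],
    [[0,0,0.006],0],
    [[0,0,0.008],0],
    [[0,0,0.008],0],
  ],
)

```text
t: 11.75
tcp_pos: [0.4428, -0.1786, 0.0953]
tool_rot: [3.141, 0.0, 1.201]
contact_force: [0.2, 0.3, -2.0]
gripper_width: 0.153
finger_force: 59.3
```

>>> drive_tool(
  series=[
    [[0,0,0.001],0],
    [[0,0,0.002],0],
    [[0,0,0.003],0],
    [[0,0,0.003],0],
    [[0,0,0.003],0],
  ],
)

```text
t: 12.25
tcp_pos: [0.4427, -0.1786, 0.0923]
tool_rot: [-3.142, 0.0, 1.201]
contact_force: [-0.2, -0.9, -1.7]
gripper_width: 0.153
finger_force: 59.3
```

>>> drive_tool(
  series=[
    [[0,0,0.001],0],
    [[0,0,0.001],0],
    [[0,0,0.001],0],
  ],
)

```text
t: 12.55
tcp_pos: [0.4429, -0.1787, 0.0916]
tool_rot: [3.141, 0.0, 1.201]
contact_force: [-1.5, 1.0, 7.1]
gripper_width: 0.157
finger_force: 60.5
```

>>> drive_tool(
  series=[
    [[0,0,0],0],
    [[0,0,0],0],
    [[0,0,0],0],
    [[0,0,0],0],
  ],
  hand=0.5,
)

```text
t: 12.95
tcp_pos: [0.4428, -0.1786, 0.0913]
tool_rot: [-3.142, 0.0, 1.201]
contact_force: [-0.7, 0.3, 0.6]
gripper_width: 0.501
finger_force: 0.0
```

>>> drive_tool(
  series=[
    [[0,0,-0.01],0],
    [[0,0,-0.03],0],
    [[0,0,-0.07],0],
    [[0,0,-0.11],0],
    [[0,0,-0.15],0],
  ],
)

```text
t: 13.45
tcp_pos: [0.4423, -0.1785, 0.2437]
tool_rot: [3.141, 0.0, 1.2]
contact_force: [-0.3, -0.6, -0.1]
gripper_width: 0.502
finger_force: 0.0
```

Run:
```python
from h import *
from plant import *
s=observe();print(s["tcp_pos"],s["tool_rot"])
go(s,(.552,-.002,.22,.111+np.pi/2))
c=capture("side");k=cam(c);q=proj(k,[.443,-.179,.05])[0].astype(int)
o=cv2.resize(c["img"][q[1]-75:q[1]+75,q[0]-100:q[0]+100],(600,450),interpolation=cv2.INTER_CUBIC);cv2.imwrite("pics/k6.png",o)
```

```text
[ 0.44230225 -0.17853201  0.24369898] [3.14145139e+00 1.42201222e-04 1.20046728e+00]
(0.552, -0.002, 0.22, 1.682) -> [0.2043, 0.0384, 0.0237] -0.481
```

View pics/k6.png

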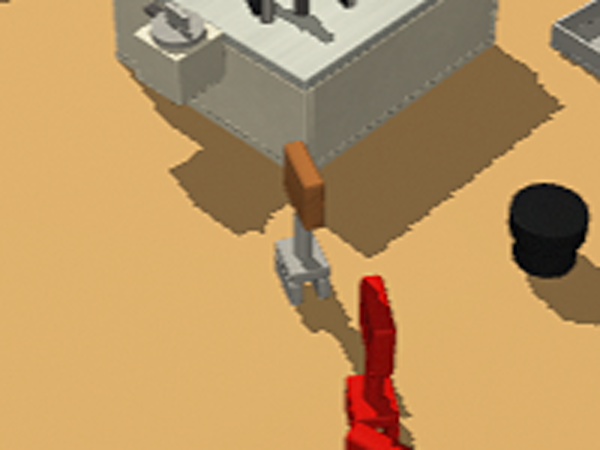

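The key stands upright on its prongs at crop (303,225). Next I go to the handle.

>>> drive_tool(
  series=[
    [[0.045,0.008,0],-0.12],
    [[0.09,0.016,0],-0.24],
    [[0.135,0.025,0],-0.36],
    [[0.175,0.033,0.01],-0.48],
    [[0.203,0.037,0.02],-0.481],
  ],
)

```text
t: 14.0
tcp_pos: [0.5517, -0.0001, 0.2217]
tool_rot: [3.14, -0.0, 1.688]
contact_force: [0.5, -0.9, -0.2]
gripper_width: 0.5
finger_force: 0.0
```

Run:
```python
from h import *
from plant import *
s=observe();print(s["tcp_pos"],s["tool_rot"])
go(s,(.551,-.003,.1275,.111+np.pi/2))
c=capture("wrist");k=cam(c)
P=T(.6066,.0041,.1109,[[-.055,y,.1245] for y in(-.045,0,.045)]);q=proj(k,P,True);print(q)
x0,y0=220,int(q[1,1])-100
o=cv2.resize(c["img"][y0:y0+200,x0:x0+200],(600,600),interpolation=cv2.INTER_CUBIC);cv2.imwrite("pics/h7.png",o);print(((q-[x0,y0])*3).round())
print(((proj(k,T(.6066,.0041,.1109,[[-.055,y,.1245] for y in(-.045,0,.045)])+[.003,0,0],True)-[x0,y0])*3).round())
```

```text
[ 5.51680331e-01 -1.37817838e-04  2.21732612e-01] [ 3.14043890e+00 -4.66900271e-04  1.68814385e+00]
(0.551, -0.003, 0.1275, 1.682) -> [-0.0028, -0.0011, 0.0942] 0.006
[[314.19772555 318.81994154]
 [314.70441625 256.48073388]
 [315.28007263 185.17242546]]
[[283. 488.]
 [284. 301.]
 [286.  88.]]
[[296. 490.]
 [298. 303.]
 [301.  89.]]
```

View pics/h7.png

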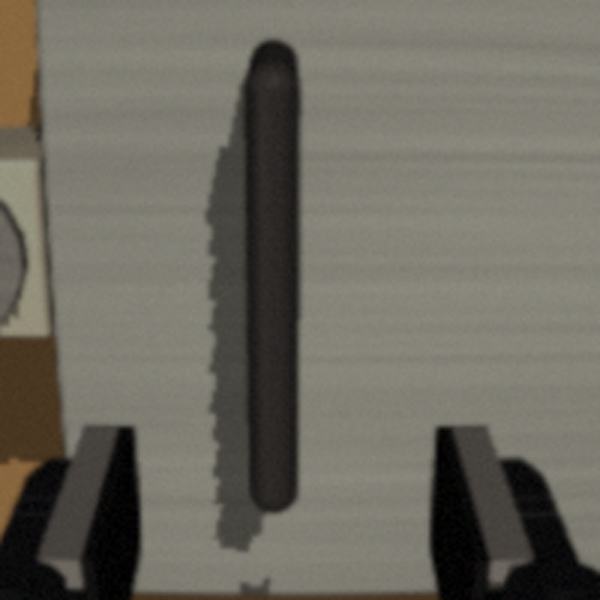

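Wrist: the bar runs at crop x≈273 (y 65–510), about 2.5 mm toward the front of the prediction and well between the open fingers. I correct and descend.

>>> drive_tool(
  series=[
    [[-0.003,-0.0025,0.03],0.006],
    [[-0.003,-0.0025,0.06],0.006],
    [[-0.003,-0.0025,0.08],0.006],
    [[-0.003,-0.0025,0.094],0.006],
    [[-0.003,-0.0025,0.094],0.006],
  ],
)

```text
t: 14.55
tcp_pos: [0.5478, -0.0061, 0.1265]
tool_rot: [-3.139, 0.0, 1.676]
contact_force: [-1.2, -0.7, 0.7]
gripper_width: 0.498
finger_force: 0.0
```

>>> drive_tool(
  series=[
    [[0,0,0],0],
    [[0,0,0],0],
    [[0,0,0],0],
    [[0,0,0],0],
    [[0,0,0],0],
  ],
  hand=0,
)

```text
t: 15.05
tcp_pos: [0.5498, -0.0059, 0.1286]
tool_rot: [3.138, 0.0, 1.676]
contact_force: [4.7, 0.1, 5.0]
gripper_width: 0.106
finger_force: 58.5
```

>>> drive_tool(
  series=[
    [[0,0.0005,-0.002],0],
    [[0,0.001,-0.004],0],
    [[0,0.0015,-0.006],0],
    [[0,0.002,-0.008],0],
    [[0,0.003,-0.01],0],
  ],
)

```text
t: 15.55
tcp_pos: [0.5524, -0.0055, 0.1379]
tool_rot: [3.139, 0.0, 1.676]
contact_force: [6.0, 0.3, -9.7]
gripper_width: 0.1
finger_force: 59.3
```

>>> drive_tool(
  series=[
    [[0,0.0007,-0.002],0],
    [[0,0.0014,-0.004],0],
    [[0,0.002,-0.006],0],
    [[0,0.0025,-0.008],0],
    [[0,0.003,-0.009],0],
  ],
)

```text
t: 16.05
tcp_pos: [0.5555, -0.0051, 0.1471]
tool_rot: [3.139, 0.0, 1.676]
contact_force: [6.4, 1.0, -7.4]
gripper_width: 0.109
finger_force: 58.7
```

>>> drive_tool(
  series=[
    [[0,0.0005,-0.002],0],
    [[0,0.001,-0.004],0],
    [[0,0.0015,-0.005],0],
    [[0,0.0015,-0.005],0],
    [[0,0.0015,-0.005],0],
  ],
)

```text
t: 16.55
tcp_pos: [0.5575, -0.0049, 0.1521]
tool_rot: [3.138, 0.0, 1.676]
contact_force: [11.1, 1.7, -7.7]
gripper_width: 0.106
finger_force: 58.7
```

>>> drive_tool(
  series=[
    [[0,0,0],0],
    [[0,0,0],0],
    [[0,0,0],0],
    [[0,0,0],0],
    [[0,0,0],0],
  ],
)

```text
t: 17.05
tcp_pos: [0.5575, -0.0049, 0.1521]
tool_rot: [3.138, 0.0, 1.676]
contact_force: [11.5, 2.1, -8.4]
gripper_width: 0.106
finger_force: 58.7
```

Run:
```python
from h import *
from plant import *
s=observe();print(s["tcp_pos"],s["contact_force"],s["finger_force"],s["gripper_width"])
o=[]
for n in("scene","side"):
    c=capture(n);k=cam(c);q=proj(k,[.52,-.06,.08])[0].astype(int)
    o.append(cv2.resize(c["img"][q[1]-60:q[1]+60,q[0]-67:q[0]+66],(400,360),interpolation=cv2.INTER_CUBIC))
cv2.imwrite("pics/f8.png",np.hstack(o))
```

```text
[ 0.55751035 -0.00487406  0.15211142] [11.49955821  2.14866114 -8.42931934] 58.65526020526886 0.10597854544147665
```

View pics/f8.png

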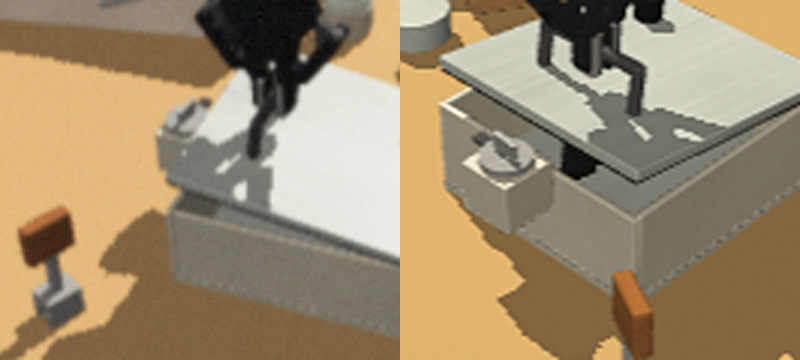

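The lid is open about 24 mm at the handle and held steady. The key stands clear and the dog is off to the side, so I hand in.

```bash
python3 -c "
from plant import *
print(finish_job())"
```

```text
the job is handed in; nothing more can be done
None
```

I turned the screw with the key to about 1.5 rad, so its dog is clear of the lid, and stood the key upright on the bench. I handed the job in at about 17 s with the gripper still holding the lid about 24 mm open at the handle; the hand-in returned no verdict.

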